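Pack out the gap in front of a vase in its shipping crate

ROBOT

A 7-joint arm with a two-finger parallel gripper is mounted at the origin on the work surface. World frame = base frame: x ahead of the robot, y to its left, z up, the work surface at z = 0. Lengths are in m, angles in rad, forces in N, time in s.
With the tool pointing down it reaches from about 0.4 to 0.85 m from the base axis. Payload 10.4 kg.
Tool frame: the origin (TCP) lies at the very end of the fingers, on their centre line; the grasp point (between the pads) lies 19 mm behind it; z points along the fingers, y is the line along which they close (so a half turn about z gives the same grasp; the last joint's range is limited). The gripper opens to 85 mm and grips with 20 to 120 N. Pads are 22 mm wide; open, the fingers measure 114 mm over their backs; the gripper's body (76 mm by 85 mm) begins 54 mm behind the grasp point. The pads swing forward as they close: fully open they stand 13 mm farther back than shut.
Start: joints at [-1.202, 0.332, -0.065, 1.46, 0.022, 1.35, -0.088], TCP at [0.239, 0.578, 0.231] pointing down, gripper open.
Joint ranges: [-2.6, 2.6], [-0.5, 2.12], [-1.47, 1.34], [0.16, 2.42], [-1.27, 4.41], [0.06, 2.06], [-2.6, 2.6]. Speed limits (rad/s): [2.22, 2.22, 2.79, 2.79, 3.14, 3.14, 3.14].

INTERFACE

Orientations are given as a unit quaternion [x, y, z, w].
In Python, from workcell import * gives the robot as it stands.
- The arm moves only by the tool step_arm, never from a script. Its argument "commands" is one flat list of numbers, 7 for each row, row after row: the finger opening in mm, from 0 to 85.4, then the shift along the world's x, y, z as a fraction of full scale, then the turn, a rotation vector about the world's x, y, z as a fraction of full scale. A call has exactly 10 rows; each row is the pose to reach, as a shift and turn from the pose commanded when the call began, turning the shorter way round; what a row does not reach only later rows make up. Full scale, the value 1, is 0.6 m for a shift and pi rad for a turn. A row lasts 1/8 s, in which the tool goes at most 62.5 mm and 10.7 degrees, less where a joint would pass 70% of its speed; a pose out of reach is approached as far as the arm can. A call with a number of a shift or a turn outside -1 to 1 is refused whole. A call with a gripper value outside its range is refused whole. The fingers move at their own pace and stop on an object; "squeeze" is the grip in N (left out, the last holds). Time passes only in rows, so rows that repeat a pose let the fingers close, or fill a call up. It gives the time, the measured TCP pose, the force, the opening and the grip force at its end, in the units of the state.
- get_obs(): the state, without advancing time (a new reading comes with each control period).
- camera(name): name is "side" or "top" or "wrist"; returns the picture (384x512x3 uint8, red, green, blue); there is no depth.
- camera_params(name): a dict with "mtx" (3x3 intrinsics, pixels), "extrinsics" (4x4, takes a point from world to camera coordinates); the wrist camera has in their place "tool_from_camera" (4x4, takes a point from camera to tool coordinates, whose origin is the TCP and whose axes are the flange's). Camera axes: x right, y down, z forward; pixel columns grow to the right and rows downward; lengths in m; the calibration is good to about 2 mm. The wrist camera is an equidistant fisheye: a pixel r from the principal point sees the ray r / f radians off the axis. A picture is of the moment at which its call begins: read the wrist's pose just before it. camera_params takes no time and is no camera call.
- hand_in(): hands the job in; it is judged then, once.
The state is a dict: "clock": time; "joint_pos": joint angles; "joint_velocities": joint speeds; "tau": joint torques, N m; "position": TCP position; "ee_rot": TCP orientation; "ft_force": force on the tool from outside, world axes, zero at the start; "torque": the same for the moment, N m; "grip_width": opening from 0.0 (shut) to 1.0 (fully open); "grasp_force": force on a finger pad.
Only numpy, scipy, OpenCV 4.12 (cv2) and the standard library are available. Lean on these libraries where they do the work, as an engineer would, in place of code of your own. Each camera call takes 0.05 s, during which the arm holds its last target. There are 200 camera calls.

TASK

A vase stands against the back of the wooden packing crate. From the rack choose the two packers that together fill the gap in front of it snugly, without forcing, stand them upright side by side in the gap, fully down on the floor, and then swing the steel keeper shut across them to its stop. Leave the other two packers standing in the rack, and do not shift the vase, the spare vases or the tape dispenser.

Things in the scene. Friction and masses are not known exactly. Their poses are not given: they have to be found in the camera images.
- crate: open wooden packing crate, fixed; inside 150 mm along x by 126 mm along y, walls 15 mm thick, 90 mm high, front and back ones round-topped; its floor is level with the bench. Origin at the centre of the inside at bench level, z up; front wall (inner face at x = -75 mm) towards the robot, back wall's at +75 mm. Yaw within 0.25 rad. The gap to fill lies between front wall and vase
- keeper (a joint): level steel bar 14 mm wide, 92 to 101 mm above the bench, swinging on a vertical pivot on the crate's front wall. -0.8: points out from the crate; 0: along crate +y; 1.57 (stop): along crate +x, shut across the packers' tops at crate y = 50 mm. Below 0 it leaves the gap clear. Stays where left (friction 0.04 N m); passes only if packers are fully down
- keeper_knob (a point): centre line of the upright round black knob on the keeper, 18 mm in diameter, from 101 to 149 mm above the bench, 76 mm from the pivot; this point is 125 mm above the bench
- keeper_hinge (a point): the keeper's pivot, at x = -83 mm, y = +50 mm in the crate's frame, 90 mm above the bench (top of the front wall)
- vase_green: pale green slab vase, 101 mm thick along x, 112 mm wide (y), body 84 mm high, front and back top edges rounded 10 mm, neck 44 mm across in mid-top up to 116 mm; 1.4 kg, loose. Origin at bench level under the middle of its back (+x) face. One of the three vases is in the crate (origin at crate x = 74.5 mm, y = 0); if this one, the gap is 48.5 mm. The two spares stand about 134 mm farther back, axes like the crate's
- vase_white: white slab vase, 91 mm thick along x, 112 mm wide (y), body 84 mm high, front and back top edges rounded 10 mm, neck 44 mm across in mid-top up to 116 mm; 1.4 kg, loose. Origin at bench level under the middle of its back (+x) face. One of the three vases is in the crate (origin at crate x = 74.5 mm, y = 0); if this one, the gap is 58.5 mm. The two spares stand about 134 mm farther back, axes like the crate's
- vase_brown: dark brown slab vase, 85 mm thick along x, 112 mm wide (y), body 84 mm high, front and back top edges rounded 10 mm, neck 44 mm across in mid-top up to 116 mm; 1.4 kg, loose. Origin at bench level under the middle of its back (+x) face. One of the three vases is in the crate (origin at crate x = 74.5 mm, y = 0); if this one, the gap is 64.5 mm. The two spares stand about 134 mm farther back, axes like the crate's
- rack: wooden rack, fixed, bench level inside, with four bays in a row along its x, centred at x = -84, -28, +28 and +84 mm, each 50 mm along x by 126 mm along y; walls 36 mm high. Origin at its centre at bench level, z up. Turned up to 0.25 rad
- packer15: packer: upright plywood board 15 mm thick (x), 112 mm wide (y), 86 mm high, long edges rounded 3 mm; mid-top an upright yellow tab to lift it by, 14 mm (x) by 40 mm (y), from 86 to 136 mm high. Origin under the middle of its foot, z up. About 118 g. Starts upright in one of the rack's bays, its axes like the rack's
- packer21: packer: upright plywood board 21 mm thick (x), 112 mm wide (y), 86 mm high, long edges rounded 3 mm; mid-top an upright blue tab to lift it by, 14 mm (x) by 40 mm (y), from 86 to 136 mm high. Origin under the middle of its foot, z up. About 156 g. Starts upright in one of the rack's bays, its axes like the rack's
- packer29: packer: upright plywood board 29 mm thick (x), 112 mm wide (y), 86 mm high, long edges rounded 3 mm; mid-top an upright red tab to lift it by, 14 mm (x) by 40 mm (y), from 86 to 136 mm high. Origin under the middle of its foot, z up. About 208 g. Starts upright in one of the rack's bays, its axes like the rack's
- packer39: packer: upright plywood board 39 mm thick (x), 112 mm wide (y), 86 mm high, long edges rounded 3 mm; mid-top an upright green tab to lift it by, 14 mm (x) by 40 mm (y), from 86 to 136 mm high. Origin under the middle of its foot, z up. About 274 g. Starts upright in one of the rack's bays, its axes like the rack's
- tape_dispenser: bystander: red tape dispenser, 70 x 150 mm and 94 mm high, origin under its centre, behind the rack; leave alone
There are look-alikes about, which are no part of the job. What is shaped like the packer15 but purple or turquoise is not meant.

How it is judged:
On the way, in this order (a step that is already met when the one before it is completed fails the run):
1. the two packers that fill the gap stand fully down in it while the keeper is still open (((x of vase_green in the frame of crate below 0.1 m and (z of packer15 in the frame of crate below 0.004 m and x of packer15 in the frame of crate between -0.074 and 0 m and y of packer15 in the frame of crate between -0.01 and 0.01 m and angle between packer15's own z axis and vertical below 0.12 rad) and (z of packer29 in the frame of crate below 0.004 m and x of packer29 in the frame of crate between -0.074 and 0 m and y of packer29 in the frame of crate between -0.01 and 0.01 m and angle between packer29's own z axis and vertical below 0.12 rad)) or (x of vase_white in the frame of crate below 0.1 m and (z of packer15 in the frame of crate below 0.004 m and x of packer15 in the frame of crate between -0.074 and 0 m and y of packer15 in the frame of crate between -0.01 and 0.01 m and angle between packer15's own z axis and vertical below 0.12 rad) and (z of packer39 in the frame of crate below 0.004 m and x of packer39 in the frame of crate between -0.074 and 0 m and y of packer39 in the frame of crate between -0.01 and 0.01 m and angle between packer39's own z axis and vertical below 0.12 rad)) or (x of vase_brown in the frame of crate below 0.1 m and (z of packer21 in the frame of crate below 0.004 m and x of packer21 in the frame of crate between -0.074 and 0 m and y of packer21 in the frame of crate between -0.01 and 0.01 m and angle between packer21's own z axis and vertical below 0.12 rad) and (z of packer39 in the frame of crate below 0.004 m and x of packer39 in the frame of crate between -0.074 and 0 m and y of packer39 in the frame of crate between -0.01 and 0.01 m and angle between packer39's own z axis and vertical below 0.12 rad))) and value of joint keeper below 0.6 rad), for 0.2 s.
2. the keeper is swung shut across them (((x of vase_green in the frame of crate below 0.1 m and (z of packer15 in the frame of crate below 0.004 m and x of packer15 in the frame of crate between -0.074 and 0 m and y of packer15 in the frame of crate between -0.01 and 0.01 m and angle between packer15's own z axis and vertical below 0.12 rad) and (z of packer29 in the frame of crate below 0.004 m and x of packer29 in the frame of crate between -0.074 and 0 m and y of packer29 in the frame of crate between -0.01 and 0.01 m and angle between packer29's own z axis and vertical below 0.12 rad)) or (x of vase_white in the frame of crate below 0.1 m and (z of packer15 in the frame of crate below 0.004 m and x of packer15 in the frame of crate between -0.074 and 0 m and y of packer15 in the frame of crate between -0.01 and 0.01 m and angle between packer15's own z axis and vertical below 0.12 rad) and (z of packer39 in the frame of crate below 0.004 m and x of packer39 in the frame of crate between -0.074 and 0 m and y of packer39 in the frame of crate between -0.01 and 0.01 m and angle between packer39's own z axis and vertical below 0.12 rad)) or (x of vase_brown in the frame of crate below 0.1 m and (z of packer21 in the frame of crate below 0.004 m and x of packer21 in the frame of crate between -0.074 and 0 m and y of packer21 in the frame of crate between -0.01 and 0.01 m and angle between packer21's own z axis and vertical below 0.12 rad) and (z of packer39 in the frame of crate below 0.004 m and x of packer39 in the frame of crate between -0.074 and 0 m and y of packer39 in the frame of crate between -0.01 and 0.01 m and angle between packer39's own z axis and vertical below 0.12 rad))) and value of joint keeper above 1.45 rad), for 0.2 s.
At the end, for the whole second after the job is handed in: The pair that fills the gap (15+29 mm for the green vase, 15+39 white, 21+39 brown) stands in it: feet within 4 mm of the floor, 10 mm of the middle across, 0.12 rad of upright. The other two stand in the rack (feet within 6 mm of its floor). Keeper beyond 1.45 rad; packers at rest (((x of vase_green in the frame of crate below 0.1 m and (z of packer15 in the frame of crate below 0.004 m and x of packer15 in the frame of crate between -0.074 and 0 m and y of packer15 in the frame of crate between -0.01 and 0.01 m and angle between packer15's own z axis and vertical below 0.12 rad) and (z of packer29 in the frame of crate below 0.004 m and x of packer29 in the frame of crate between -0.074 and 0 m and y of packer29 in the frame of crate between -0.01 and 0.01 m and angle between packer29's own z axis and vertical below 0.12 rad) and (z of packer21 in the frame of rack below 0.006 m and angle between packer21's own z axis and vertical below 0.5 rad and x of packer21 in the frame of rack between -0.115 and 0.115 m and y of packer21 in the frame of rack between -0.015 and 0.015 m) and (z of packer39 in the frame of rack below 0.006 m and angle between packer39's own z axis and vertical below 0.5 rad and x of packer39 in the frame of rack between -0.115 and 0.115 m and y of packer39 in the frame of rack between -0.015 and 0.015 m)) or (x of vase_white in the frame of crate below 0.1 m and (z of packer15 in the frame of crate below 0.004 m and x of packer15 in the frame of crate between -0.074 and 0 m and y of packer15 in the frame of crate between -0.01 and 0.01 m and angle between packer15's own z axis and vertical below 0.12 rad) and (z of packer39 in the frame of crate below 0.004 m and x of packer39 in the frame of crate between -0.074 and 0 m and y of packer39 in the frame of crate between -0.01 and 0.01 m and angle between packer39's own z axis and vertical below 0.12 rad) and (z of packer21 in the frame of rack below 0.006 m and angle between packer21's own z axis and vertical below 0.5 rad and x of packer21 in the frame of rack between -0.115 and 0.115 m and y of packer21 in the frame of rack between -0.015 and 0.015 m) and (z of packer29 in the frame of rack below 0.006 m and angle between packer29's own z axis and vertical below 0.5 rad and x of packer29 in the frame of rack between -0.115 and 0.115 m and y of packer29 in the frame of rack between -0.015 and 0.015 m)) or (x of vase_brown in the frame of crate below 0.1 m and (z of packer21 in the frame of crate below 0.004 m and x of packer21 in the frame of crate between -0.074 and 0 m and y of packer21 in the frame of crate between -0.01 and 0.01 m and angle between packer21's own z axis and vertical below 0.12 rad) and (z of packer39 in the frame of crate below 0.004 m and x of packer39 in the frame of crate between -0.074 and 0 m and y of packer39 in the frame of crate between -0.01 and 0.01 m and angle between packer39's own z axis and vertical below 0.12 rad) and (z of packer15 in the frame of rack below 0.006 m and angle between packer15's own z axis and vertical below 0.5 rad and x of packer15 in the frame of rack between -0.115 and 0.115 m and y of packer15 in the frame of rack between -0.015 and 0.015 m) and (z of packer29 in the frame of rack below 0.006 m and angle between packer29's own z axis and vertical below 0.5 rad and x of packer29 in the frame of rack between -0.115 and 0.115 m and y of packer29 in the frame of rack between -0.015 and 0.015 m))) and value of joint keeper above 1.45 rad and linear speed of each of packer15, packer21, packer29, packer39 below 0.01 m/s); the robot touches nothing.
It fails at once if a vase is shifted by more than 10 mm (distance of any of vase_green, vase_white, vase_brown from where it was at the start of the episode above 0.01 m).
It fails at once if the tape dispenser is shifted by more than 20 mm (distance of tape_dispenser from where it was at the start of the episode above 0.02 m).
It fails at once if forcing: a vase is pressed with more than 80 N (its 14 N weight on the bench counts) (contact force between any of vase_green, vase_white, vase_brown and anything else above 80 N).
It fails at once if forcing: a packer is jammed against the crate with more than 80 N (contact force between any of packer15, packer21, packer29, packer39 and crate above 80 N).
It also fails if it takes over 72 s, if anything falls off the work surface, if the arm or the gripper's body presses on something with over 40 N, if the wrist force passes 120 N, or if a joint passes its speed limit or range.

## Working session

There is one attempt and no reset: what is moved stays moved. The work goes in short steps, Python scripts to look and compute and a tool call to move; the robot and the scene stay as the last step left them, time stands still between calls to the robot, and variables do not carry over. Pictures are saved under pics/ and viewed, at most 10 in all, crops included, and the job is handed in when it is done.

Besides the shell and the picture viewer there is one more tool, called as name(argument=value, ...) on one line, values as JSON. step_arm: Moves the arm, as the interface text tells. Its arguments: {"type":"object","properties":{"commands":{"type":"array","items":{"type":"number"}},"squeeze":{"type":"number"}},"required":["commands"]}

```bash
mkdir -p pics; python3 - <<'E'
from workcell import *
import cv2,numpy as np
o=get_obs();print({k:np.round(v,3).tolist() for k,v in o.items()})
for n in("top","side","wrist"):
    im=camera(n);cv2.imwrite(f"pics/{n}0.png",im[:,:,::-1])
    p=camera_params(n);print(n,{k:np.round(v,4).tolist() if not isinstance(v,str) else v for k,v in p.items()})
E
```

```text
{'clock': 0.0, 'joint_pos': [-1.202, 0.333, -0.065, 1.461, 0.022, 1.35, -0.088], 'joint_velocities': [-0.001, -0.001, 0.002, -0.001, -0.001, 0.001, -0.001], 'tau': [-0.0, -62.543, 0.049, -39.162, 0.016, 0.01, 0.0], 'position': [0.239, 0.577, 0.231], 'ee_rot': [0.195, 0.981, -0.001, -0.0], 'ft_force': [0.66, -0.848, 0.323], 'torque': [-0.014, 0.059, 0.013], 'grasp_force': 0.0, 'grip_width': 1.004}
top {'mtx': [[491.4328, 0.0, 253.0968], [0.0, 491.4328, 186.0975], [0.0, 0.0, 1.0]], 'extrinsics': [[0.051, -0.9987, -0.0032, 0.0293], [-0.9729, -0.0489, -0.2258, 0.6028], [0.2253, 0.0146, -0.9742, 1.0926], [0.0, 0.0, 0.0, 1.0]]}
side {'mtx': [[422.1847, 0.0, 260.6393], [0.0, 422.1847, 199.5879], [0.0, 0.0, 1.0]], 'extrinsics': [[-0.9975, -0.0706, -0.0048, 0.5764], [-0.0401, 0.6192, -0.7842, 0.0702], [0.0583, -0.782, -0.6205, 1.1733], [0.0, 0.0, 0.0, 1.0]]}
wrist {'mtx': [[297.3186, 0.0, 260.1306], [0.0, 297.3186, 192.1576], [0.0, 0.0, 1.0]], 'tool_from_camera': [[-0.0005, -0.9475, -0.3197, 0.0828], [1.0, -0.0006, 0.0003, 0.0006], [-0.0004, -0.3197, 0.9475, -0.1424], [0.0, 0.0, 0.0, 1.0]]}
```

View pics/top0.png

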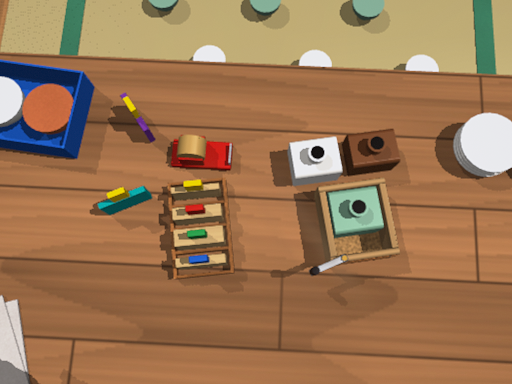

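View pics/side0.png

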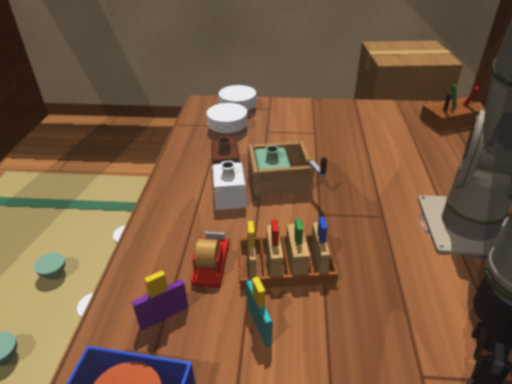

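The green vase is in the crate at (358,207), so I need packers 15 and 29. Things that could be taken for them in the top view:
- Yellow tabs: rack bay (193,186), turquoise look-alike (117,194), purple look-alike (130,103). I choose the plywood board in the rack.
- Red tab: (195,209) is the only one in the rack. The red dispenser at (200,152) isn't a packer.

```bash
cat > h.py <<'E'
from workcell import *
import cv2,numpy as np
from scipy.spatial.transform import Rotation as R
def ray(n,px,obs=None):
    p=camera_params(n);K=p["mtx"];px=np.atleast_2d(np.array(px,float))
    u=(px-[K[0][2],K[1][2]])/K[0][0]
    if n=="wrist":
        r=np.linalg.norm(u,axis=1,keepdims=True)+1e-12
        d=np.hstack([u/r*np.sin(r),np.cos(r)])
        T=np.array(p["tool_from_camera"]);Q=R.from_quat(obs["ee_rot"]).as_matrix()
        return np.array(obs["position"])+Q@T[:3,3],d@(Q@T[:3,:3]).T
    E=np.array(p["extrinsics"]);d=np.hstack([u,np.ones((len(u),1))])
    return -E[:3,:3].T@E[:3,3],d@E[:3,:3]
def onz(n,px,z,obs=None):
    c,d=ray(n,px,obs);z=np.broadcast_to(z,len(d));return c+d*((z-c[2])/d[:,2])[:,None]
def project(pts,obs):  # world -> wrist pixels
    p=camera_params("wrist");K=p["mtx"];T=np.array(p["tool_from_camera"]);Q=R.from_quat(obs["ee_rot"]).as_matrix()
    q=((np.atleast_2d(pts)-obs["position"])@Q-T[:3,3])@T[:3,:3]
    r=np.hypot(q[:,0],q[:,1]);th=np.arctan2(r,q[:,2])
    return q[:,:2]/(r+1e-12)[:,None]*th[:,None]*K[0][0]+[K[0][2],K[1][2]]
HUE={"yellow":(22,34),"red":(0,6),"green":(50,75),"blue":(105,122)}
def blobs(im,col,mina=30):
    hsv=cv2.cvtColor(im,cv2.COLOR_RGB2HSV);lo,hi=HUE[col]
    m=cv2.inRange(hsv,(lo,170,90),(hi,255,255))
    if col=="red": m|=cv2.inRange(hsv,(174,170,90),(180,255,255))
    cs,_=cv2.findContours(m,cv2.RETR_EXTERNAL,cv2.CHAIN_APPROX_NONE)
    return [c for c in cs if cv2.contourArea(c)>mina]
def pic(n,name):
    o=get_obs();im=camera(n);cv2.imwrite(f"pics/{name}.png",im[:,:,::-1]);return o,im
E
python3 - <<'E'
from h import *
im=cv2.imread("pics/top0.png")[:,:,::-1].copy()
for c in HUE:
    for b in blobs(im,c):
        r=cv2.minAreaRect(b);print(c,np.round(r[0]),np.round(r[1]),round(r[2]),np.round(onz("top",[r[0]],.136),3))
for n,p in {"crateFL":(320,183),"FR":(384,180),"BR":(397,254),"BL":(331,262)}.items(): print(n,np.round(onz("top",[p],.09),3))
print("knob",onz("top",[(314,270)],.149))
cv2.imwrite("pics/crop.png",cv2.resize(im[140:300,90:410,::-1],None,fx=2.5,fy=2.5,interpolation=cv2.INTER_CUBIC))
E
```

```text
yellow [117. 194.] [11. 21.] 69 [[0.552 0.359 0.136]]
yellow [193. 185.] [10. 19.] 84 [[0.581 0.194 0.136]]
yellow [131. 107.] [24.  6.] 56 [[0.759 0.35  0.136]]
red [194. 208.] [ 8. 19.] 90 [[0.529 0.185 0.136]]
red [201. 154.] [59. 27.] 3 [[0.654 0.18  0.136]]
green [196. 233.] [ 6. 17.] 84 [[0.475 0.177 0.136]]
blue [198. 259.] [ 6. 19.] 86 [[0.419 0.168 0.136]]
blue [69. 87.] [13.  6.] 41 [[0.801 0.501 0.136]]
blue [26. 88.] [33. 16.] 8 [[0.793 0.599 0.136]]
blue [ 39. 105.] [97. 85.] 13 [[0.753 0.563 0.136]]
crateFL [[ 0.611 -0.095  0.09 ]]
FR [[ 0.625 -0.244  0.09 ]]
BR [[ 0.456 -0.271  0.09 ]]
BL [[ 0.43  -0.124  0.09 ]]
knob [[ 0.40682766 -0.07921184  0.149     ]]
```

View pics/crop.png

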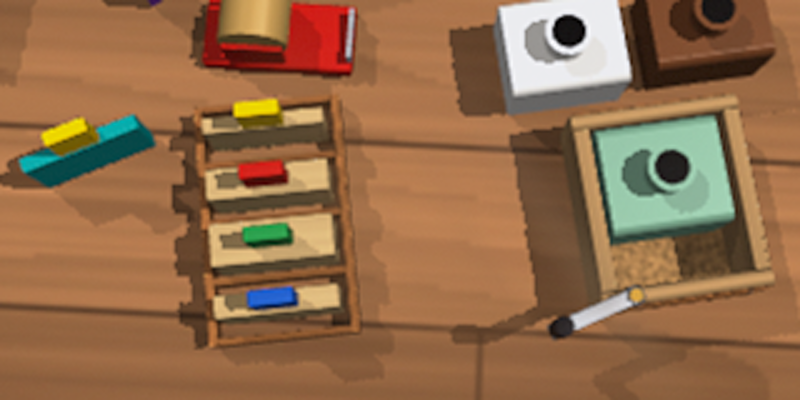

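The close crop confirms the yellow and red tabs on plywood boards in the rack's far two bays, and the green vase in the crate. The keeper is open, with its knob at about (314,270) in the top view. Next I move the wrist camera over the rack.

step_arm(commands=[60,0.527,-0.645,0.03,0,0,0.175,60,0.527,-0.645,0.03,0,0,0.175,60,0.527,-0.645,0.03,0,0,0.175,60,0.527,-0.645,0.03,0,0,0.175,60,0.527,-0.645,0.03,0,0,0.175,60,0.527,-0.645,0.03,0,0,0.175,60,0.527,-0.645,0.03,0,0,0.175,60,0.527,-0.645,0.03,0,0,0.175,60,0.527,-0.645,0.03,0,0,0.175,60,0.527,-0.645,0.03,0,0,0.175])

```text
clock: 1.4
position: [0.5547, 0.1907, 0.249]
ee_rot: [-0.079, 0.997, 0.0, -0.0]
ft_force: [-1.5, 0.6, 0.4]
grip_width: 0.699
grasp_force: 0.0
```

```bash
python3 - <<'E'
from h import *
o,im=pic("wrist","w1")
print(o["position"],o["ee_rot"],o["clock"])
for c in HUE:
    for b in blobs(im,c,100):
        q=b[:,0,:].astype(float);P=onz("wrist",q,.136,o)[:,:2].astype(np.float32)
        r=cv2.minAreaRect(P);print(c,np.round(q.mean(0)),np.round(r[0],4),np.round(r[1],4),r[2])
E
```

```text
[0.55468325 0.19067347 0.24896035] [-7.85007618e-02  9.96913973e-01  6.55259300e-05 -3.96267480e-04] 1.4
yellow [357. 354.] [0.763  0.3534] [0.0481 0.0141] 31.98366355895996
yellow [259. 212.] [0.578 0.194] [0.0301 0.0388] 7.379227161407471
yellow [415. 207.] [0.5493 0.3505] [0.0355 0.0542] 25.610498428344727
red [250. 248.] [0.6212 0.1889] [0.1033 0.0507] 87.23825073242188
red [256. 160.] [0.5275 0.1862] [0.0198 0.0387] 7.848207473754883
green [259.  99.] [0.4759 0.1781] [0.013  0.0373] 8.646142959594727
blue [496. 346.] [0.7816 0.6582] [0.0816 0.0873] 53.815582275390625
blue [463. 287.] [0.6651 0.4951] [0.2224 0.0762] 75.65696716308594
blue [259.  35.] [0.4211 0.1694] [0.0128 0.0386] 8.90494155883789
```

View pics/w1.png

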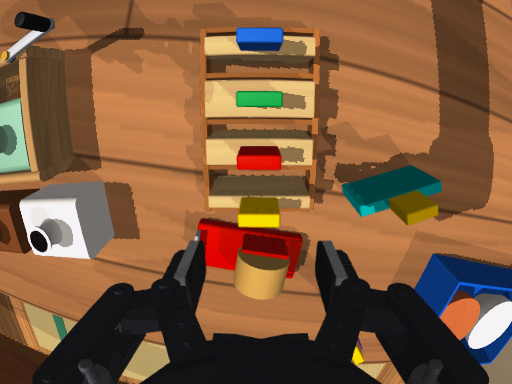

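Tabs are at yellow (259,212) and red (256,160), and rack yaw is about 0.15. Next I look at the crate.

step_arm(commands=[60,-0.058,-0.617,0.067,0,0,0,60,-0.058,-0.617,0.067,0,0,0,60,-0.058,-0.617,0.067,0,0,0,60,-0.058,-0.617,0.067,0,0,0,60,-0.058,-0.617,0.067,0,0,0,60,-0.058,-0.617,0.067,0,0,0,60,-0.058,-0.617,0.067,0,0,0,60,-0.058,-0.617,0.067,0,0,0,60,-0.058,-0.617,0.067,0,0,0,60,-0.058,-0.617,0.067,0,0,0])

```text
clock: 2.7
position: [0.5204, -0.178, 0.2894]
ee_rot: [-0.08, 0.997, 0.0, -0.0]
ft_force: [0.5, -0.1, -0.3]
grip_width: 0.702
grasp_force: 0.0
```

```bash
python3 - <<'E'
from h import *
o,im=pic("wrist","w2")
import pickle;pickle.dump(o,open("w2.pkl","wb"))
print(o["position"],o["ee_rot"],o["clock"])
E
python3 -c "
import cv2;im=cv2.imread('pics/w2.png');print(im.shape);cv2.imwrite('pics/w2c.png',cv2.resize(im[0:290,110:430],None,fx=2,fy=2,interpolation=cv2.INTER_CUBIC))"
```

```text
[ 0.52038623 -0.17801513  0.28939791] [-8.01597220e-02  9.96782005e-01  2.08541255e-04 -9.63684631e-05] 2.7
(384, 512, 3)
```

View pics/w2c.png

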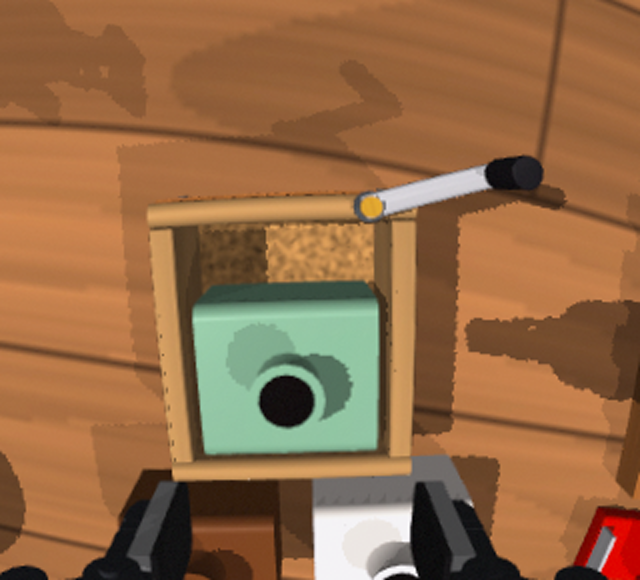

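```bash
python3 - <<'E'
from h import *
import pickle;o=pickle.load(open("w2.pkl","rb"))
def W(p,z): return onz("wrist",[[110+a/2,b/2] for a,b in p],z,o)[:,:2]
def yaw(a): d=a[1]-a[0];return np.arctan2(d[1],d[0])
for n,p in {"Lout":[(150,228),(175,462)],"Lin":[(175,228),(192,460)],"Rin":[(390,220),(390,455)],"Rout":[(415,220),(410,458)]}.items():
    w=W(p,.09);print(n,np.round(w,4).tolist(),round(yaw(w),3))
for n,p in {"vL":[(194,300),(205,452)],"vR":[(379,300),(377,450)]}.items():
    w=W(p,.084);print(n,np.round(w,4).tolist(),round(yaw(w),3))
for n,p,z in [("neck",(287,402),.116),("pivot",(370,206),.101),("knob",(530,172),.149),("knobb",(495,175),.101)]: print(n,W([p],z))
# front wall ridge and back wall ridge lines
w=W([(150,213),(355,203)],.088);print("front top",w,yaw(w)-np.pi/2)
w=W([(175,470),(410,463)],.09);print("back top",w,yaw(w)-np.pi/2)
# vase front edge, segment mask
im=cv2.imread("pics/w2.png")[:,:,::-1];hsv=cv2.cvtColor(im.copy(),cv2.COLOR_RGB2HSV)
col=hsv[75:250,250];print([(75+i,*map(int,c)) for i,c in enumerate(col) if 10<i<80][::2])
E
```

```text
Lout [[0.472, -0.2733], [0.6182, -0.2436]] 0.201
Lin [[0.4702, -0.2584], [0.6147, -0.2326]] 0.177
Rin [[0.4466, -0.137], [0.5908, -0.1075]] 0.201
Rout [[0.4438, -0.1226], [0.591, -0.0941]] 0.192
vL [[0.5123, -0.2428], [0.6105, -0.2253]] 0.177
vR [[0.4949, -0.1336], [0.5912, -0.1153]] 0.188
neck [[ 0.55573743 -0.17900162]]
pivot [[ 0.44070055 -0.151054  ]]
knob [[ 0.40704491 -0.08160324]]
knobb [[ 0.40853413 -0.0838111 ]]
front top [[ 0.46342443 -0.2748822 ]
 [ 0.44060884 -0.15829668]] 0.1932559405238541
back top [[ 0.62401328 -0.24313349]
 [ 0.59450121 -0.09322012]] 0.19437534408867485
[(86, 13, 155, 170), (88, 13, 155, 173), (90, 13, 157, 174), (92, 13, 157, 174), (94, 13, 158, 173), (96, 13, 177, 182), (98, 16, 138, 135), (100, 16, 137, 181), (102, 16, 137, 211), (104, 16, 137, 219), (106, 16, 139, 208), (108, 16, 138, 177), (110, 15, 141, 123), (112, 15, 152, 109), (114, 16, 152, 183), (116, 15, 152, 193), (118, 16, 153, 185), (120, 15, 151, 182), (122, 15, 150, 209), (124, 15, 150, 200), (126, 16, 149, 178), (128, 15, 152, 156), (130, 15, 153, 153), (132, 15, 151, 165), (134, 16, 152, 180), (136, 16, 151, 199), (138, 15, 151, 203), (140, 16, 151, 183), (142, 71, 67, 76), (144, 71, 70, 77), (146, 71, 73, 77), (148, 70, 70, 77), (150, 70, 68, 90), (152, 71, 66, 140), (154, 71, 67, 167)]
```

step_arm(commands=[64,0.109,0.622,0,0,0,0,64,0.109,0.622,0,0,0,0,64,0.109,0.622,0,0,0,0,64,0.109,0.622,0,0,0,0,64,0.109,0.622,0,0,0,0,64,0.109,0.622,0,0,0,0,64,0.109,0.622,0,0,0,0,64,0.109,0.622,-0.1,0,0,0,64,0.109,0.622,-0.216,0,0,0,64,0.109,0.622,-0.216,0,0,0])

```text
clock: 4.0
position: [0.5829, 0.1925, 0.1559]
ee_rot: [-0.079, 0.997, -0.001, -0.004]
ft_force: [-0.1, 0.4, 1.5]
grip_width: 0.75
grasp_force: 0.0
```

```bash
python3 - <<'E'
from h import *
import pickle
o2=pickle.load(open("w2.pkl","rb"))
w=onz("wrist",[[250,141.5]],0.0,o2)[0];print("vase front foot u",w[0]*.982+w[1]*.189)
o,im=pic("wrist","w3")
print(o["position"],o["ee_rot"],o["clock"])
for b in blobs(im,"yellow",100)+blobs(im,"red",100):
    q=b[:,0,:].astype(float);P=onz("wrist",q,.136,o)[:,:2].astype(np.float32)
    r=cv2.minAreaRect(P);print(np.round(q.mean(0)),np.round(r[0],4),np.round(r[1],4),r[2])
cv2.imwrite("pics/w3c.png",cv2.resize(im[100:384,130:400,::-1],None,fx=2,fy=2))
E
```

```text
vase front foot u 0.4620509463822453
[0.58285651 0.19252408 0.15593599] [-0.07886998  0.9968772  -0.00132738 -0.00369041] 4.0
[373. 371.] [0.7143 0.3206] [0.0478 0.011 ] 37.64558792114258
[262. 227.] [0.5773 0.1934] [0.0301 0.0389] 8.923242568969727
[471. 216.] [0.552  0.3435] [0.0745 0.0322] 78.54554748535156
[249. 266.] [0.6102 0.1882] [0.0873 0.0442] 88.22125244140625
[263. 147.] [0.5286 0.1862] [0.0181 0.039 ] 9.081830978393555
```

View pics/w3c.png

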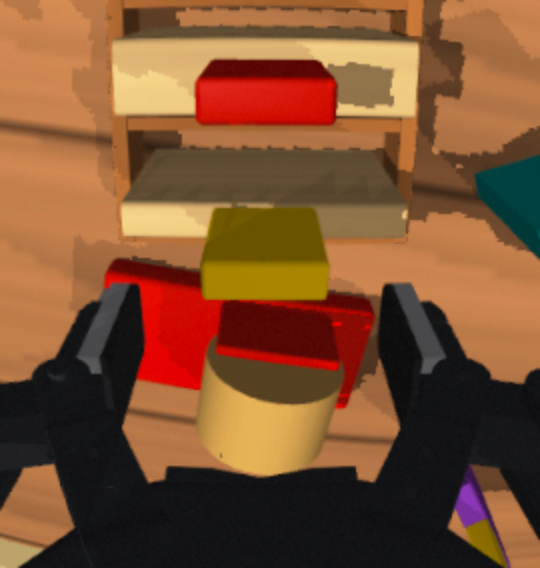

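step_arm(commands=[64,-0.001,0,0,0,0,0,64,-0.001,0,-0.05,0,0,0,64,-0.001,0,-0.105,0,0,0,64,-0.001,0,-0.105,0,0,0,64,-0.001,0,-0.105,0,0,0,20,-0.001,0,-0.105,0,0,0,20,-0.001,0,-0.105,0,0,0,20,-0.001,0,-0.105,0,0,0,20,-0.001,0,-0.105,0,0,0,20,-0.001,0,-0.105,0,0,0], squeeze=40)

```text
clock: 5.3
position: [0.586, 0.1942, 0.0989]
ee_rot: [-0.079, 0.997, 0.001, 0.001]
ft_force: [-0.3, 0.6, 8.5]
grip_width: 0.459
grasp_force: 41.4
```

step_arm(commands=[20,0,0,0.09,0,0,0,20,0,0,0.18,0,0,0,20,0,0,0.258,0,0,0,20,-0.03,-0.1,0.258,0,0,0.01,20,-0.06,-0.2,0.258,0,0,0.01,20,-0.09,-0.3,0.258,0,0,0.01,20,-0.12,-0.4,0.258,0,0,0.01,20,-0.15,-0.5,0.258,0,0,0.01,20,-0.18,-0.6,0.258,0,0,0.01,20,-0.1953,-0.6497,0.258,0,0,0.01])

```text
clock: 6.55
position: [0.466, -0.1997, 0.2524]
ee_rot: [-0.092, 0.996, -0.0, 0.0]
ft_force: [0.3, 0.7, -2.4]
grip_width: 0.46
grasp_force: 41.3
```

```bash
python3 - <<'E'
from h import *
camera("top");camera("top")
o,im=pic("wrist","w4")
print(o["position"],o["ee_rot"],o["clock"],o["grip_width"],o["ft_force"])
cv2.imwrite("pics/w4c.png",cv2.resize(im[60:384,90:440,::-1],None,fx=1.7,fy=1.7))
E
```

```text
[ 0.46589502 -0.20040235  0.25243377] [-9.12550146e-02  9.95827422e-01 -4.16497244e-04  3.06052572e-04] 6.65 0.46221346536105634 [ 0.84787437  0.15307272 -2.05902825]
```

View pics/w4c.png

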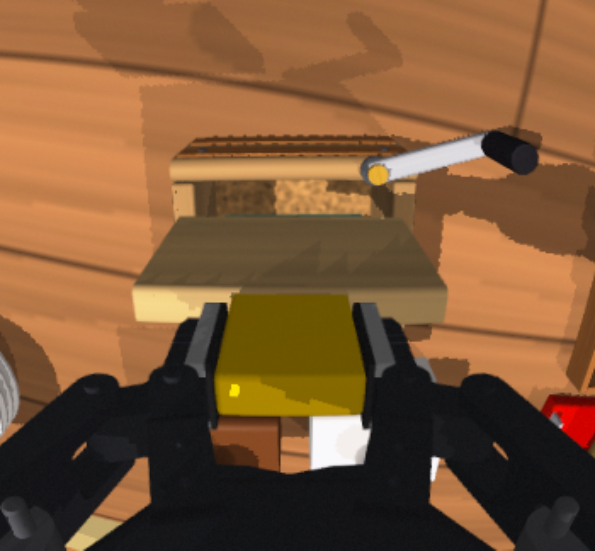

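step_arm(commands=[20,0.005,0.008,0,0,0,0.002,20,0.005,0.008,-0.04,0,0,0.002,20,0.005,0.008,-0.08,0,0,0.002,20,0.005,0.008,-0.08,0,0,0.002,20,0.005,0.008,-0.08,0,0,0.002,20,0.005,0.008,-0.08,0,0,0.002,20,0.005,0.008,-0.08,0,0,0.002,20,0.005,0.008,-0.08,0,0,0.002,20,0.005,0.008,-0.08,0,0,0.002,20,0.005,0.008,-0.08,0,0,0.002])

```text
clock: 7.95
position: [0.4706, -0.1914, 0.2037]
ee_rot: [-0.098, 0.995, 0.0, -0.0]
ft_force: [0.9, 0.4, -1.8]
grip_width: 0.464
grasp_force: 41.2
```

```bash
python3 - <<'E'
from h import *
o,im=pic("wrist","w5")
print(o["position"],o["ee_rot"],o["clock"],o["grip_width"],o["ft_force"])
P=np.array(o["position"]);print("crate xy of TCP",P[0]*.982+P[1]*.189-.4876,-P[0]*.189+P[1]*.982+.2807)
cv2.imwrite("pics/w5c.png",cv2.resize(im[60:310,90:440,::-1],None,fx=2.2,fy=2.2,interpolation=cv2.INTER_CUBIC))
E
```

```text
[ 0.47064557 -0.19136535  0.20374061] [-9.76593880e-02  9.95219895e-01  5.52102998e-05 -2.31778645e-05] 7.95 0.4635114539743221 [ 0.8689036   0.36590188 -1.84872479]
crate xy of TCP -0.061594103023712043 0.003827218849944858
```

View pics/w5c.png

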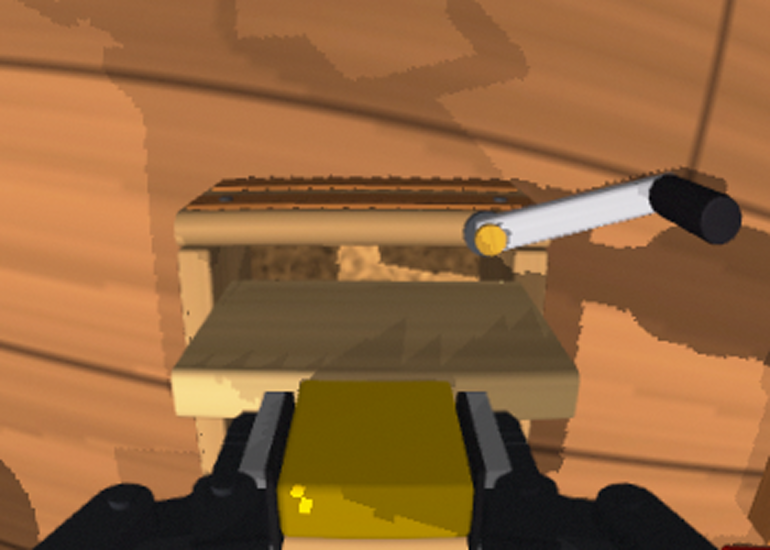

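```bash
python3 - <<'E'
from h import *
im=cv2.imread("pics/w5.png");o=get_obs()
ex=np.array([.982,.189]);ey=np.array([-.189,.982])
f=lambda p,z:(lambda w:(np.round(w@ex-.4876,4),np.round(w@ey+.2807,4)))(onz("wrist",[(90+p[0]/2.2,60+p[1]/2.2)],z,o)[0,:2])
print("pivot",f((490,239),.101),"nominal -.083,.050")
zf=o["position"][2]-.0989
for n,p,z in [("footL",(232,283),zf+.001),("footR",(532,283),zf+.001),("topnL",(172,370),zf+.084),("topnR",(578,370),zf+.084),("front ridge L",(250,228),.09),("ridge R",(420,228),.09),("Lwall in",(210,250),.09),("Rwall in",(517,250),.09),("tabnearL",(303,380),zf+.086),("tab top L",(283,487),zf+.136),("tab top R",(470,487),zf+.136)]: print(n,f(p,z))
E
```

```text
pivot (np.float64(-0.0828), np.float64(0.0497)) nominal -.083,.050
footL (np.float64(-0.0658), np.float64(-0.0512))
footR (np.float64(-0.0664), np.float64(0.0668))
topnL (np.float64(-0.0676), np.float64(-0.0511))
topnR (np.float64(-0.0681), np.float64(0.0607))
front ridge L (np.float64(-0.0842), np.float64(-0.0459))
ridge R (np.float64(-0.0843), np.float64(0.0229))
Lwall in (np.float64(-0.075), np.float64(-0.0634))
Rwall in (np.float64(-0.0755), np.float64(0.0634))
tabnearL (np.float64(-0.0665), np.float64(-0.0143))
tab top L (np.float64(-0.0675), np.float64(-0.0134))
tab top R (np.float64(-0.0677), np.float64(0.0234))
```

step_arm(commands=[20,-0.0068,-0.0089,0,0,0,0,20,-0.0068,-0.0089,0,0,0,0,20,-0.0068,-0.0089,-0.03,0,0,0,20,-0.0068,-0.0089,-0.06,0,0,0,20,-0.0068,-0.0089,-0.09,0,0,0,20,-0.0068,-0.0089,-0.12,0,0,0,20,-0.0068,-0.0089,-0.15,0,0,0,20,-0.0068,-0.0089,-0.166,0,0,0,20,-0.0068,-0.0089,-0.166,0,0,0,20,-0.0068,-0.0089,-0.166,0,0,0])

```text
clock: 9.25
position: [0.467, -0.1969, 0.1048]
ee_rot: [-0.098, 0.995, -0.0, 0.0]
ft_force: [0.1, -0.5, -1.4]
grip_width: 0.463
grasp_force: 41.3
```

step_arm(commands=[20,-0.001,-0.0002,0,0,0,0,20,-0.002,-0.0004,0,0,0,0,20,-0.003,-0.0006,0,0,0,0,20,-0.004,-0.0008,0,0,0,0,20,-0.004,-0.0008,-0.003,0,0,0,20,-0.004,-0.0008,-0.006,0,0,0,20,-0.004,-0.0008,-0.008,0,0,0,20,-0.004,-0.0008,-0.009,0,0,0,20,-0.004,-0.0008,-0.009,0,0,0,20,-0.004,-0.0008,-0.009,0,0,0])

```text
clock: 10.5
position: [0.4643, -0.1971, 0.0989]
ee_rot: [-0.098, 0.995, 0.0, 0.0]
ft_force: [-0.7, 2.1, 2.5]
grip_width: 0.462
grasp_force: 41.7
```

step_arm(commands=[20,-0.0008,-0.0002,0,0,0,0,20,-0.0016,-0.0003,0,0,0,0,20,-0.0016,-0.0003,0,0,0,0,60,-0.0016,-0.0003,0,0,0,0,60,-0.0016,-0.0003,0,0,0,0,60,-0.0016,-0.0003,0,0,0,0,60,-0.0016,-0.0003,0.06,0,0,0,60,-0.0016,-0.0003,0.15,0,0,0,60,-0.0016,-0.0003,0.25,0,0,0,60,-0.0016,-0.0003,0.25,0,0,0])

```text
clock: 11.75
position: [0.465, -0.1983, 0.2532]
ee_rot: [-0.097, 0.995, -0.001, 0.004]
ft_force: [-0.2, -1.3, -0.2]
grip_width: 0.703
grasp_force: 0.0
```

```bash
python3 - <<'E'
from h import *
o,im=pic("wrist","w6")
print(o["position"],o["ee_rot"],o["clock"])
ex=np.array([.982,.189]);ey=np.array([-.189,.982])
for c in("yellow",):
  for b in blobs(im,c,100):
    q=b[:,0,:].astype(float);P=onz("wrist",q,.136,o)[:,:2];C=np.c_[P@ex-.4876,P@ey+.2807].astype(np.float32)
    if abs(C).max()<.15:
        r=cv2.minAreaRect(C);print(np.round(C.min(0),4),np.round(C.max(0),4),np.round(r[0],4),np.round(r[1],4),r[2])
cv2.imwrite("pics/w6c.png",cv2.resize(im[60:310,90:440,::-1],None,fx=2.2,fy=2.2,interpolation=cv2.INTER_CUBIC))
E
```

```text
[ 0.4650289  -0.19831295  0.25323432] [-9.74596294e-02  9.95232492e-01 -8.93190846e-04  3.62076593e-03] 11.75
[-0.0854 -0.0198] [-0.0605  0.0198] [-0.0729 -0.0001] [0.0248 0.0395] 0.30952703952789307
```

View pics/w6c.png

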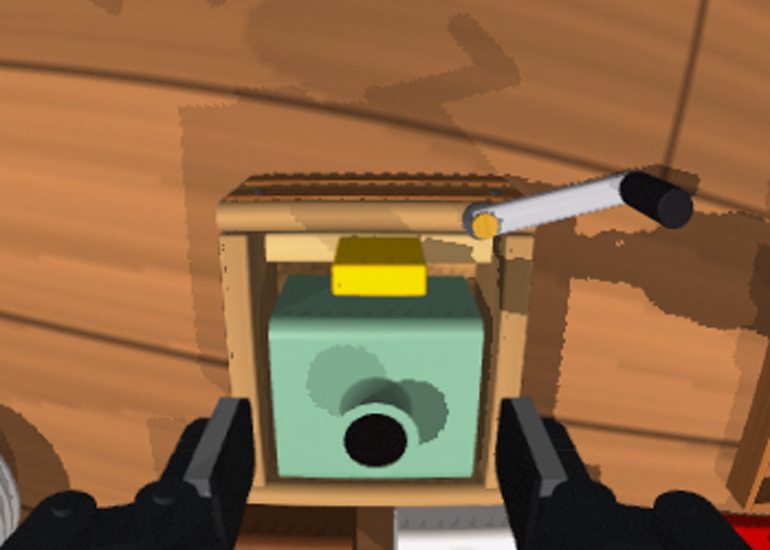

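The wrist view shows the yellow tab at (379,265) in the crop. The packer is flush with the front wall at crate x = -67.5 mm, y = 0. Next the red one.

step_arm(commands=[64,0.016,0.092,0,0,0,-0.0115,64,0.032,0.184,0,0,0,-0.0115,64,0.048,0.276,0,0,0,-0.0115,64,0.064,0.368,0,0,0,-0.0115,64,0.08,0.46,0,0,0,-0.0115,64,0.096,0.552,0,0,0,-0.0115,64,0.111,0.639,0,0,0,-0.0115,64,0.111,0.639,0,0,0,-0.0115,64,0.111,0.639,-0.08,0,0,-0.0115,64,0.111,0.639,-0.11,0,0,-0.0115])

```text
clock: 13.05
position: [0.5281, 0.1845, 0.1792]
ee_rot: [-0.079, 0.997, -0.001, -0.003]
ft_force: [-0.5, 0.4, 0.6]
grip_width: 0.751
grasp_force: 0.0
```

```bash
python3 - <<'E'
from h import *
camera("top");camera("top");camera("top")
o,im=pic("wrist","w7")
print(o["position"],o["ee_rot"],o["clock"])
for b in blobs(im,"red",100):
    q=b[:,0,:].astype(float);P=onz("wrist",q,.136,o)[:,:2]
    a=.157;C=P@np.array([[np.cos(a),-np.sin(a)],[np.sin(a),np.cos(a)]])
    r=cv2.minAreaRect(P.astype(np.float32))
    c=np.array([C[:,0].max()-.007,(C[:,1].min()+C[:,1].max())/2]);print(np.round(q.mean(0)),"tab centre",np.array([[np.cos(a),-np.sin(a)],[np.sin(a),np.cos(a)]])@c,r[1],r[2])
E
```

```text
[0.5294412  0.18528032 0.18228237] [-7.93045961e-02  9.96849931e-01 -3.67710608e-04 -9.27545565e-04] 13.2
[257. 291.] tab centre [0.61834661 0.19088718] (0.08804800361394882, 0.04884740710258484) 89.31980895996094
[261. 209.] tab centre [0.53012828 0.18614121] (0.028115926310420036, 0.03912894055247307) 9.068160057067871
```

step_arm(commands=[64,0,0,-0.05,0,0,0,64,0,0,-0.1,0,0,0,64,0,0,-0.143,0,0,0,64,0,0,-0.143,0,0,0,64,0,0,-0.143,0,0,0,20,0,0,-0.143,0,0,0,20,0,0,-0.143,0,0,0,20,0,0,-0.143,0,0,0,20,0,0,-0.143,0,0,0,20,0,0,-0.143,0,0,0], squeeze=40)

```text
clock: 14.5
position: [0.5307, 0.1862, 0.0984]
ee_rot: [-0.08, 0.997, 0.0, 0.001]
ft_force: [0.2, -1.4, 6.8]
grip_width: 0.463
grasp_force: 41.0
```

step_arm(commands=[20,0,0,0.09,0,0,0,20,0,0,0.18,0,0,0,20,0,0,0.258,0,0,0,20,-0.011,-0.1,0.258,0,0,0.0115,20,-0.022,-0.2,0.258,0,0,0.0115,20,-0.034,-0.3,0.258,0,0,0.0115,20,-0.045,-0.4,0.258,0,0,0.0115,20,-0.056,-0.5,0.258,0,0,0.0115,20,-0.067,-0.6,0.258,0,0,0.0115,20,-0.0708,-0.6302,0.258,0,0,0.0115])

```text
clock: 15.75
position: [0.4857, -0.1965, 0.2519]
ee_rot: [-0.095, 0.996, -0.0, -0.0]
ft_force: [-0.2, 1.2, -3.7]
grip_width: 0.455
grasp_force: 42.3
```

```bash
python3 - <<'E'
from h import *
for i in range(10): camera("top")
o,im=pic("wrist","w8")
P=np.array(o["position"]);print(P,o["ee_rot"],o["clock"],o["grip_width"],o["ft_force"])
ex=np.array([.982,.189]);ey=np.array([-.189,.982])
print("TCP crate",P[:2]@ex-.4876,P[:2]@ey+.2807)
cv2.imwrite("pics/w8c.png",cv2.resize(im[60:310,90:440,::-1],None,fx=2.2,fy=2.2,interpolation=cv2.INTER_CUBIC))
E
```

```text
[ 0.4875709  -0.19121508  0.25173404] [-9.84281430e-02  9.95144155e-01  1.06175873e-04 -1.24100861e-05] 16.25 0.46436471997016676 [-0.12942485 -0.40395642 -2.34488762]
TCP crate -0.044945029748924836 0.000775888886294096
```

View pics/w8c.png

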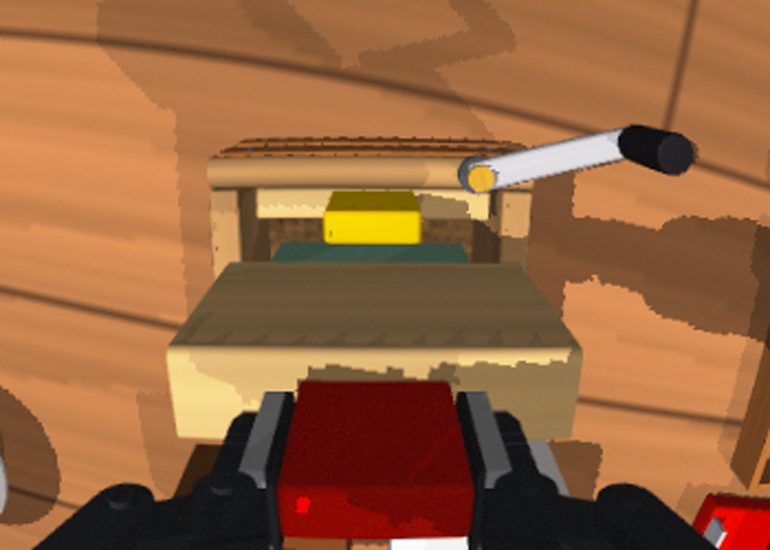

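```bash
python3 - <<'E'
from h import *
o=get_obs()
ex=np.array([.982,.189]);ey=np.array([-.189,.982])
f=lambda p,z:(lambda w:(np.round(w@ex-.4876,4).tolist(),np.round(w@ey+.2807,4).tolist()))(onz("wrist",[(90+p[0]/2.2,60+p[1]/2.2)],z,o)[0,:2])
zf=o["position"][2]-.0984
for n,p,z in [("pivot",(481,178),.101),("ytab top near L",(327,211),.136),("near R",(419,211),.136),("ytab far L",(325,243),.136),("far R",(420,243),.136),("footL",(230,263),zf+.001),("footR",(524,263),zf+.001),("topnL",(168,347),zf+.084),("topnR",(581,348),zf+.084),("topfL",(177,438),zf+.084),("topfR",(573,441),zf+.084),("tab top nL",(281,487),zf+.136),("nR",(472,487),zf+.136)]: print(n,f(p,z))
E
```

```text
pivot (-0.0829, 0.0497)
ytab top near L (-0.0741, -0.0178)
near R (-0.0743, 0.0192)
ytab far L (-0.0607, -0.0188)
far R (-0.061, 0.0199)
footL (-0.0575, -0.0547)
footR (-0.0582, 0.0595)
topnL (-0.0581, -0.0545)
topnR (-0.0585, 0.0572)
topfL (-0.0293, -0.0555)
topfR (-0.0289, 0.059)
tab top nL (-0.0513, -0.017)
nR (-0.0515, 0.0204)
```

step_arm(commands=[20,0.0013,-0.0015,0,0,0,0,20,0.0013,-0.0015,0,0,0,0,20,0.0013,-0.0015,-0.03,0,0,0,20,0.0013,-0.0015,-0.06,0,0,0,20,0.0013,-0.0015,-0.085,0,0,0,20,0.0013,-0.0015,-0.1,0,0,0,20,0.0013,-0.0015,-0.115,0,0,0,20,0.0013,-0.0015,-0.13,0,0,0,20,0.0013,-0.0015,-0.14,0,0,0,20,0.0013,-0.0015,-0.14,0,0,0])

```text
clock: 17.55
position: [0.488, -0.1929, 0.1674]
ee_rot: [-0.098, 0.995, 0.0, -0.0]
ft_force: [0.2, -0.0, -2.4]
grip_width: 0.459
grasp_force: 42.3
```

step_arm(commands=[20,0,0,-0.015,0,0,0,20,0,0,-0.03,0,0,0,20,0,0,-0.045,0,0,0,20,0,0,-0.06,0,0,0,20,0,0,-0.075,0,0,0,20,0,0,-0.09,0,0,0,20,0,0,-0.1,0,0,0,20,0,0,-0.107,0,0,0,20,0,0,-0.107,0,0,0,20,0,0,-0.107,0,0,0])

```text
clock: 18.8
position: [0.4883, -0.193, 0.1038]
ee_rot: [-0.098, 0.995, -0.0, 0.0]
ft_force: [-0.1, -0.3, -2.6]
grip_width: 0.466
grasp_force: 42.3
```

step_arm(commands=[20,0,0,-0.004,0,0,0,20,0,0,-0.008,0,0,0,20,0,0,-0.0095,0,0,0,20,0,0,-0.0095,0,0,0,60,0,0,-0.0095,0,0,0,60,0,0,-0.0095,0,0,0,60,0,0,-0.0095,0,0,0,60,0,0,0.06,0,0,0,60,0,0,0.15,0,0,0,60,0,0,0.25,0,0,0])

```text
clock: 20.05
position: [0.4876, -0.1929, 0.2549]
ee_rot: [-0.098, 0.995, 0.0, -0.0]
ft_force: [1.5, 0.0, -0.7]
grip_width: 0.699
grasp_force: 0.0
```

```bash
python3 - <<'E'
from h import *
for i in range(8): camera("top")
o,im=pic("wrist","w9")
print(o["position"],o["ee_rot"],o["clock"])
ex=np.array([.982,.189]);ey=np.array([-.189,.982])
for c in("yellow","red"):
  for b in blobs(im,c,100):
    q=b[:,0,:].astype(float);P=onz("wrist",q,.136,o)[:,:2];C=np.c_[P@ex-.4876,P@ey+.2807].astype(np.float32)
    if abs(C).max()<.15:
        r=cv2.minAreaRect(C);print(c,np.round(C.min(0),4),np.round(C.max(0),4),r[2])
# keeper knob: black blob near its expected pixel
kx=project([[.407,-.0816,.149]],o)[0];print("knob px",kx)
g=cv2.cvtColor(im,cv2.COLOR_RGB2GRAY);m=(g<35).astype(np.uint8)
cs,_=cv2.findContours(m,cv2.RETR_EXTERNAL,cv2.CHAIN_APPROX_NONE)
for c in cs:
    r=cv2.minAreaRect(c)
    if cv2.contourArea(c)>80 and np.hypot(*(np.array(r[0])-kx))<60: print(r,c[:,0].min(0),c[:,0].max(0))
E
```

```text
[ 0.48750573 -0.19275294  0.25214183] [-9.76993076e-02  9.95215206e-01  3.19287257e-04 -1.19890722e-03] 20.45
yellow [-0.0826 -0.0197] [-0.0608  0.0204] 88.74019622802734
red [-0.0597 -0.0202] [-0.0388  0.0185] 0.2678815424442291
knob px [399.2845748  130.61188153]
((388.423095703125, 128.38462829589844), (34.32032012939453, 18.631031036376953), 11.309932708740234) [372 118] [405 139]
```

step_arm(commands=[50,-0.06,0.09,0,0,0,0,50,-0.12,0.17,0,0,0,0,50,-0.136,0.187,0,0,0,0,50,-0.136,0.187,0,0,0,0,50,-0.136,0.187,-0.08,0,0,0,50,-0.136,0.187,-0.16,0,0,0,50,-0.136,0.187,-0.16,0,0,0,50,-0.136,0.187,-0.16,0,0,0,50,-0.136,0.187,-0.16,0,0,0,50,-0.136,0.187,-0.16,0,0,0])

```text
clock: 21.75
position: [0.4073, -0.0809, 0.1587]
ee_rot: [-0.098, 0.995, 0.0, 0.001]
ft_force: [-0.2, -1.6, -0.4]
grip_width: 0.583
grasp_force: 0.0
```

```bash
python3 - <<'E'
from h import *
o,im=pic("wrist","w10")
print(o["position"],o["ee_rot"],o["clock"])
g=cv2.cvtColor(im,cv2.COLOR_RGB2GRAY)
kx=project([[.407,-.081,.149],[.407,-.081,.101]],o);print("expected top/bottom px",kx)
m=(g<40).astype(np.uint8)
x,y=kx[0].astype(int)
for rr in range(y-50,y+60,8):
    print(rr,"".join("#" if g[rr,c]<40 else "." if g[rr,c]>120 else "-" for c in range(x-80,x+80,3)))
E
```

```text
[ 0.40730539 -0.08087374  0.15868878] [-9.76246645e-02  9.95222817e-01  2.15294666e-05  9.84055018e-04] 21.75
expected top/bottom px [[258.70867201 242.46579518]
 [258.97966887 210.94108153]]
192 ---------------------------------------......---------
200 ------------------------------................--------
208 ----------------.......#######-.......................
216 -----.................-########.......................
224 ....................--#########.......................
232 ........--------------#########.......................
240 .-......---#----------#########.............#---......
248 .--.-#----##-----------#######.............-##----#-..
256 .-###----####---------------...............####----###
264 .###----#####---------------...............#####----##
272 ###----######---------------...............######---##
280 #####--#####----------------...............-#####--###
288 ############----------------................##########
296 ###########-----------------.................#########
```

step_arm(commands=[50,0,0,-0.03,0,0,0,50,0,0,-0.06,0,0,0,50,0,0,-0.078,0,0,0,50,0,0,-0.078,0,0,0,10,0,0,-0.078,0,0,0,10,0,0,-0.078,0,0,0,10,0,0,-0.078,0,0,0,10,0,0,-0.078,0,0,0,10,0,0,-0.078,0,0,0,10,0,0,-0.078,0,0,0], squeeze=20)

```text
clock: 23.05
position: [0.4082, -0.083, 0.1118]
ee_rot: [-0.097, 0.995, -0.002, 0.002]
ft_force: [6.7, -12.1, -4.5]
grip_width: 0.202
grasp_force: 25.4
```

```bash
python3 - <<'E'
from h import *
o=get_obs();P=np.array(o["position"]);print(P,o["grip_width"]*85.4,o["ft_force"])
ex=np.array([.982,.189]);ey=np.array([-.189,.982])
k=np.array([P[:2]@ex-.4876+.083,P[:2]@ey+.2807-.05]);a0=np.arctan2(*k);r=np.hypot(*k);print("a0",a0,"r",r)
for t in np.linspace(a0,1.6,21)[1:]:
    d=.076*np.array([np.sin(t),np.cos(t)])-.076*np.array([np.sin(a0),np.cos(a0)])
    w=d[0]*ex+d[1]*ey;print(round(t,3),np.round(w/.6,3))
E
```

```text
[ 0.40824948 -0.08303895  0.11176287] 17.26886123726316 [  6.65173496 -12.14713254  -4.47878109]
a0 -0.263119974681664 r 0.07456281326326712
-0.17 [0.011 0.005]
-0.077 [0.022 0.008]
0.016 [0.034 0.011]
0.11 [0.045 0.012]
0.203 [0.057 0.013]
0.296 [0.069 0.012]
0.389 [0.08 0.01]
0.482 [0.092 0.007]
0.575 [0.103 0.004]
0.668 [ 0.114 -0.001]
0.762 [ 0.124 -0.007]
0.855 [ 0.134 -0.014]
0.948 [ 0.143 -0.022]
1.041 [ 0.151 -0.03 ]
1.134 [ 0.158 -0.04 ]
1.227 [ 0.165 -0.049]
1.321 [ 0.17 -0.06]
1.414 [ 0.175 -0.071]
1.507 [ 0.178 -0.082]
1.6 [ 0.181 -0.094]
```

step_arm(commands=[10,0.013,0.0015,0,0,0,0,10,0.024,0.0045,0,0,0,0,10,0.0355,0.0075,0,0,0,0,10,0.0465,0.0085,0,0,0,0,10,0.0585,0.0095,0,0,0,0,10,0.0705,0.0085,0,0,0,0,10,0.0815,0.0065,0,0,0,0,10,0.0935,0.0035,0,0,0,0,10,0.1045,0.0005,0,0,0,0,10,0.1155,-0.0045,0,0,0,0])

```text
clock: 24.3
position: [0.4772, -0.0805, 0.1118]
ee_rot: [-0.099, 0.995, 0.002, 0.001]
ft_force: [2.0, 13.7, 4.5]
grip_width: 0.2
grasp_force: 26.2
```

```bash
python3 - <<'E'
from h import *
o=get_obs();P=np.array(o["position"]);print(P,o["grip_width"]*85.4,o["ft_force"])
ex=np.array([.982,.189]);ey=np.array([-.189,.982])
k=np.array([P[:2]@ex-.4876+.083,P[:2]@ey+.2807-.05]);print(np.arctan2(*k),np.hypot(*k))
E
```

```text
[ 0.4772444  -0.08047411  0.11179412] 17.071822154876887 [ 2.00024651 13.74140433  4.51476161]
0.6714014563669265 0.07851737885219034
```

step_arm(commands=[10,0.01,-0.006,0,0,0,0,10,0.02,-0.013,0,0,0,0,10,0.029,-0.021,0,0,0,0,10,0.037,-0.029,0,0,0,0,10,0.044,-0.039,0,0,0,0,10,0.051,-0.048,0,0,0,0,10,0.056,-0.059,0,0,0,0,10,0.061,-0.07,0,0,0,0,10,0.064,-0.081,0,0,0,0,10,0.067,-0.093,0,0,0,0])

```text
clock: 25.55
position: [0.5199, -0.1368, 0.1121]
ee_rot: [-0.099, 0.995, 0.001, 0.004]
ft_force: [10.3, 9.7, -1.9]
grip_width: 0.205
grasp_force: 25.8
```

```bash
python3 - <<'E'
from h import *
for i in range(4): camera("top")
o=get_obs();P=np.array(o["position"]);print(P,o["grip_width"]*85.4,o["ft_force"])
ex=np.array([.982,.189]);ey=np.array([-.189,.982])
k=np.array([P[:2]@ex-.4876+.083,P[:2]@ey+.2807-.05]);print(np.arctan2(*k),np.hypot(*k))
E
```

```text
[ 0.51984886 -0.13661539  0.11210102] 17.247780798334105 [13.23641584  6.86939071 -4.05914588]
1.5921209102519571 0.0800894863952565
```

step_arm(commands=[10,-0.004,-0.004,0,0,0,0,10,-0.005,-0.006,0,0,0,0,10,-0.005,-0.006,0,0,0,0,32,-0.005,-0.004,0,0,0,0,32,-0.005,-0.003,0,0,0,0,32,-0.005,-0.003,0,0,0,0,32,-0.005,-0.003,0.08,0,0,0,32,-0.005,-0.003,0.16,0,0,0,32,-0.005,-0.003,0.25,0,0,0,32,-0.005,-0.003,0.25,0,0,0])

```text
clock: 27.0
position: [0.5146, -0.1421, 0.265]
ee_rot: [-0.097, 0.995, -0.001, 0.004]
ft_force: [0.1, -0.4, -0.4]
grip_width: 0.373
grasp_force: 0.0
```

```bash
python3 - <<'E'
from h import *
for i in range(8): camera("top")
o,im=pic("wrist","w11")
P=np.array(o["position"]);print(P,o["clock"],o["ft_force"])
ex=np.array([.982,.189]);ey=np.array([-.189,.982])
for c in("yellow","red"):
  for b in blobs(im,c,100):
    q=b[:,0,:].astype(float);w=onz("wrist",q,.136,o)[:,:2];C=np.c_[w@ex-.4876,w@ey+.2807].astype(np.float32)
    if abs(C).max()<.15: print(c,C.min(0),C.max(0))
cw=lambda x,y,z:np.r_[(x+.4876)*ex+(y-.2807)*ey,z]
k=project([cw(-.007,.05,.149),cw(-.007,.05,.101),cw(-.083,.05,.101)],o);print(k)
g=cv2.cvtColor(im,cv2.COLOR_RGB2GRAY);x,y=k[0].astype(int)
for rr in range(y-60,y+30,7):
    print(rr,"".join("#" if g[rr,c]<40 else "." if g[rr,c]>120 else "-" for c in range(x-60,x+60,3)))
E
```

```text
[ 0.51264681 -0.14105765  0.25986722] 27.4 [0.27650693 0.32457972 0.06850716]
yellow [-0.07713643 -0.01896623] [-0.06075934  0.02346619]
red [-0.05440988 -0.0200461 ] [-0.0373867  0.0222284]
[[264.38929069 193.15413057]
 [263.73042992 178.50361617]
 [264.30252515 105.72488419]]
133 ......................---....---------..
140 ###########-------....--.....---------..
147 ---------##-------....--.....----------.
154 ----------............--.....---------..
161 ......................--....-----------.
168 ......................--....------------
175 ..................#####---------------..
182 .................######---------------..
189 .--------------..######-....----------..
196 .........-------.-#####-....----------..
203 ########...------.....--....---------...
210 #########..-----......--....---------...
217 ########-..---........--....------------
```

```bash
python3 -c "
from workcell import *
print(hand_in())"
```

```text
the job is handed in; nothing more can be done
None
```

I handed the job in with the 15 mm and 29 mm packers standing side by side in front of the green vase and the keeper swung shut to its stop, at about 27.5 s of the 72 s; the hand-in returned no verdict, so I don't know how it was judged.

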